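# Set the focal gauge pin and hold the magnifier in focus over the stone

### The arm

A 6-joint arm with a two-finger parallel gripper is mounted at the origin on the work surface. World frame = base frame: x ahead of the robot, y to its left, z up, the work surface at z = 0. Lengths are in mm, angles in degrees, forces in N, time in s.
With the tool pointing down it reaches from about 300 to 850 mm from the base axis. Payload 4.2 kg.
Tool frame: the origin (TCP) lies between the finger pads; the fingertips stand 22 mm ahead of it and the grasp point (between the pads) lies 3 mm ahead of it; z points along the fingers, y is the direction in which the jaws open and shut (so a half turn about z gives the same grasp; the last joint's range is limited). The gripper opens to 91 mm and grips with 3 to 60 N. Pads are 32 mm wide; open, the fingers measure 118 mm over their backs; the gripper's body (76 mm by 178 mm) begins 60 mm behind the grasp point.
Start: joints at [-74.656, 18.312, 89.639, -0, 72.044, -1.146], TCP at [163.213, -551.367, 201.276] pointing down, gripper open.
Joint ranges: [-177.97, 177.97], [-48.28, 115.42], [12.27, 149.76], [-77.06, 257.06], [2.81, 150.46], [-146.56, 146.56]. Speed limits (degrees/s): [147.25, 147.25, 180, 180, 180, 180].

### API

Orientations are given as [roll, pitch, yaw] about the fixed x, y, z axes, in that order (R = Rz(yaw) Ry(pitch) Rx(roll)).
In Python, from workcell import * gives the robot as it stands.
- The arm moves only by the shell command python3 -m jog 'ROWS' [OPENING] [FORCE]. ROWS is text: rows parted by semicolons, each of 6 numbers parted by spaces: the shift along the tool's x, y, z in units of 0.5 m (1.0 is 0.5 m), then the turn, a rotation vector about the tool's x, y, z in units of pi/2 rad (1.0 is pi/2 rad). A call has 1 to 20 rows; each row is the pose to reach, as a shift and turn from the pose measured when the call began, along the tool's axes at that moment; what a row does not reach only later rows make up. A row lasts 1/12 s, in which the tool goes at most 41.7 mm and 7.16 degrees, less where a joint would pass 70% of its speed; a pose out of reach is approached as far as the arm can. A call with a number of a shift or a turn outside -1 to 1 is refused whole. A call with a gripper value outside its range is refused whole. OPENING is the opening, from -1 (shut) to 1 (fully open), set as the call begins (- or left out, the last holds). The fingers move at their own pace and stop on an object; FORCE is the grip in N (left out, the last holds). Time passes only in rows, so rows that repeat a pose let the fingers close. It gives the time, the measured TCP pose, the force and the opening at its end, in the units of the state.
- state(): the state, without advancing time (a new reading comes with each control period).
- grab_frame(name): name is "scene" or "top" or "wrist"; returns the picture (400x640x3 uint8, red, green, blue); there is no depth.
- calibration(name): a dict with "mtx" (3x3 intrinsics, pixels), "rvec" (rotation vector, rad) and "tvec" (3), from world to camera coordinates, as OpenCV has them. Camera axes: x right, y down, z forward; pixel columns grow to the right and rows downward; lengths in mm; the calibration is good to about 2 mm. A picture is of the moment at which its call begins: read the wrist's pose just before it. calibration takes no time and is no camera call; for the wrist camera it gives the pose at the moment of the call.
- job_done(): hands the job in, once; it reports no verdict.
Trained networks look in the newest picture that a camera, given by its name, has taken for a name from the list of things; names that differ only in an ending like _2 or _b are one class to them, and where a whole thing is asked for, a point or a joint stands for the part that bears it (a point fixed in the world has none). Each returns a list of dicts, best first, with "confidence" (0 to 1); they miss things now and then, are a little off and sometimes report something else, mostly with a low value. They report only what shows in the picture. A call takes as long as a camera call.
- spot_in(query, camera): "rect" ([left, top, right, bottom] in pixels, round what is visible of it).
- tip_of(query, camera): "location" ([column, row] in pixels: a listed point, or the origin of a listed thing).
The state is a dict: "time_s": time; "qpos": joint angles; "qvel": joint speeds; "effort": joint torques, N m; "ee_pos": TCP position; "ee_rot": TCP orientation; "force": force on the tool from outside, world axes, zero at the start; "torque": the same for the moment, N m; "gripper_width": finger opening in mm.
Only numpy, scipy, OpenCV 4.12 (cv2) and the standard library are available. Lean on these libraries where they do the work, as an engineer would, in place of code of your own. Each camera call takes 0.05 s, during which the arm holds its last target. There are 200 camera calls.

### The job

Take the longest of the three steel gauge pins out of the wooden rack, stand it fully home in the empty hole of the white gem stage and let go of it: its top now marks the focal height. Then pick up the magnifier by its handle and hold it level, lens centred over the stone and the middle of its rim at the height of the pin's top, touching neither pin, stone nor stage with it. Finish while holding it still there, and leave the other pins and everything else on the table where they are.

Things in the scene. Friction and masses are not known exactly. Their poses are not given: they have to be found in the camera images.
- pin_long_center (a point): The longest of three steel gauge pins that stand in a row in the rack: 100 mm long, loose, about 50 g. The lower 72 mm is a shaft 10 mm in diameter with a small chamfer at the foot, the top 25 mm a round grip 16 mm in diameter. The point is on its axis, half-way up (50 mm from either end); z runs up along the pin.
- pin_mid_center (a point): The middle pin, 80 mm long, same shape (its top 25 mm is 16 mm thick); the point is half-way up. Stays where it is.
- pin_short_center (a point): The shortest pin, 62 mm long, same shape; the point is half-way up. Stays where it is.
- rack: Wooden block 60 x 130 x 36 mm (x, y, z), fixed; origin at the centre of its underside on the table. Three holes 12.5 mm wide and 28 mm deep in a row along its y axis, 40 mm apart, hold the pins in any order; the pins' feet stand 8 mm above the table.
- stage: White gem stage, a block 130 x 90 x 36 mm (x, y, z), fixed; origin at the centre of its underside on the table. On top, 10 mm from its centre towards -x, a black holder with a clear cut stone; 45 mm towards +x the empty hole for the pin. A thin dark ring, 24 mm wide, marks the hole.
- socket (a point): Centre of the mouth of the empty hole, flush with the stage's top, 36 mm above the table. The hole is vertical, 12.5 mm wide with a small chamfer, and 28 mm deep; when fully home the long pin stands 72 mm out of it. The hole is 55 mm from the stone's axis.
- stone (a point): Top of the clear stone (18 mm wide), on its vertical axis, 58 mm above the table. The top of the long pin, when home, is 50 mm higher than this point. Axes as the stage: x towards the hole, z up.
- loupe_handle (a point): Magnifier, 150 g, loose, lying level on a low wooden cradle: a straight square steel handle 90 mm long, 14 x 14 mm thick, with a round lens in a black rim at its end. The point is the centre of the handle, 37 mm above the table at the start; x runs along the handle towards the lens, z up. It balances about 23 mm from this point towards the lens.
- cradle: The magnifier's cradle, fixed: a wooden plate 6 mm thick, 175 x 70 mm; origin on the table under the handle's centre, x towards the lens. A 50 mm felt block carries the lens, a post at x = -42 mm the handle's tail, with cheeks beside it up to 36 mm above the table. Between x = -36 and 45 mm the handle is free at both sides and below.
- loupe_lens (a point): Centre of the magnifier's lens, at the middle of the rim's height, 75 mm from the handle's centre along its x and at the same height. The rim is 64 mm in diameter and 10 mm high.
- tweezers: Bystander: steel tweezers, 120 mm long, lying flat, 10 mm high, along their x; origin at the middle.
- dish: Bystander: white porcelain dish, 60 mm wide, 20 mm high; origin under its centre.
- ring_cone: Bystander: wooden ring cone, 48 mm wide at the foot, 68 mm high; origin under its centre.
- cleaner: Bystander: amber bottle, 34 mm wide, 70 mm high; origin under its centre.
- ring_box: Bystander: dark ring box, 55 mm square, 42 mm high; origin under its centre.

How it is judged (in metres and radians):
On the way:
1. the longest pin stands fully home in the stage's hole, let go (horizontal distance between pin_long_center and socket below 0.006 m and z of pin_long_center in the frame of socket below 0.026 m and angle between pin_long_center's own z axis and vertical below 0.15 rad and contact force between the fingers and pin_long below 0.1 N), for 0.3 s.
At the end, for the whole second after the job is handed in: Long pin still home in the stage (within 6 mm of the hole axis, 4 mm of full depth, upright); fingers hold the magnifier still, lens centre within 10 mm of the stone axis and 7 mm of the pin-top height (50 mm over the stone), tilt under 0.12 rad, touching neither pin nor stage (horizontal distance between pin_long_center and socket below 0.006 m and z of pin_long_center in the frame of socket below 0.026 m and angle between pin_long_center's own z axis and vertical below 0.15 rad and horizontal distance between loupe_lens and stone below 0.01 m and z of loupe_lens in the frame of stone between 0.043 and 0.057 m and angle between loupe_lens's own z axis and vertical below 0.12 rad and linear speed of loupe below 0.02 m/s and contact force between the fingers and loupe above 1 N and contact force between loupe and stage below 0.1 N and contact force between loupe and pin_long below 0.1 N); the arm keeps its last pose, push and grip.
It fails at once if a bystander is moved more than 30 mm (distance of any of tweezers, dish, ring_cone, cleaner, ring_box from where it was at the start of the episode above 0.03 m).
It fails at once if another pin is moved more than 20 mm (distance of any of pin_mid_center, pin_short_center from where it was at the start of the episode above 0.02 m).
It fails at once if the magnifier knocks against the stage, stone or long pin (over 1 N) (contact force between loupe and stage above 1 N or contact force between loupe and pin_long above 1 N).
It also fails if it takes over 67 s, if anything falls off the work surface, if the arm or the gripper's body presses on something with over 40 N, if the wrist force passes 120 N, or if a joint passes its speed limit or range.

## Working session

There is one attempt and no reset: what is moved stays moved. The work goes in short steps, Python scripts to look and compute and a shell command to move; the robot and the scene stay as the last step left them, time stands still between calls to the robot, and variables do not carry over. Pictures are saved under pics/ and viewed, about 8 in all and at most 12, crops included, and the job is handed in when it is done.

```bash
mkdir -p pics; cat > h.py <<'E'
from workcell import *
import numpy as np, cv2
from scipy.spatial.transform import Rotation as R
def cam(n):
    c=calibration(n); return np.array(c["mtx"],float),cv2.Rodrigues(np.array(c["rvec"],float))[0],np.array(c["tvec"],float).ravel()
def atz(n,px,z,c=None):
    K,Rm,t=c or cam(n); o=-Rm.T@t; d=Rm.T@np.linalg.inv(K)@np.array([px[0],px[1],1.0]); return o+d*(z-o[2])/d[2]
def proj(n,P,c=None):
    K,Rm,t=c or cam(n); p=K@(Rm@np.array(P,float)+t); return p[:2]/p[2]
def shot(n,f):
    c=cam(n); im=grab_frame(n); cv2.imwrite('pics/'+f,im[:,:,::-1]); return im,c
def rows(P,rv=None):
    "shift/turn in jog units to world TCP pos P and tool rotation matrix"
    s=state(); A=R.from_euler('xyz',s["ee_rot"],degrees=True)
    d=A.inv().apply(np.array(P)-s["ee_pos"])/500
    t=np.zeros(3) if rv is None else (A.inv()*rv).as_rotvec()/(np.pi/2)
    return np.round(np.r_[d,t],4)
E
python3 - <<'E'
from h import *
print(state())
names=dict(pin_long_center=58,pin_mid_center=48,pin_short_center=39,rack=0,stage=0,socket=36,stone=58,loupe_handle=37,cradle=0,loupe_lens=37,tweezers=0,dish=0,ring_cone=0,cleaner=0,ring_box=0)
for n in ("top","scene"):
    im,c=shot(n,n+'0.png')
    for q,z in names.items():
        for r in tip_of(q,n)[:2]: print(n,q,np.round(r["location"]),round(r["confidence"],2),np.round(atz(n,r["location"],z,c)[:2]))
a=cv2.imread('pics/top0.png');b=cv2.imread('pics/scene0.png');
E
```

```text
{'time_s': 0.0, 'qpos': array([-7.46568614e+01,  1.83526077e+01,  8.97086569e+01,  1.39816782e-04,
        7.20426771e+01, -1.14652732e+00]), 'qvel': array([ 0.00467726, -0.01536182, -0.01878514,  0.02757686, -0.10317574,
        0.02767878]), 'effort': array([-1.23708476e-03, -4.12466705e+01, -2.31975138e+01,  7.26097589e-02,
        4.54097602e-02, -1.43016755e-04]), 'ee_pos': array([ 163.06194092, -550.83067331,  200.39535924]), 'ee_rot': array([-1.79896082e+02, -2.21270381e-03,  1.64896207e+01]), 'force': array([ 0.56928255, -0.40230324, -0.12944465]), 'torque': array([ 0.00293012, -0.02451229, -0.03586497]), 'gripper_width': 91.1113162716663}
top pin_long_center [319. 215.] 0.55 [569. -13.]
top pin_mid_center [336. 214.] 0.4 [574. -54.]
top pin_mid_center [442. 246.] 0.18 [ 493. -308.]
top pin_short_center [306. 223.] 0.58 [553.  19.]
top rack [320. 219.] 0.79 [569. -15.]
top stage [206. 222.] 0.59 [564. 277.]
top socket [196. 202.] 0.92 [610. 294.]
top socket [447. 211.] 0.62 [ 580. -330.]
top stone [198. 225.] 0.69 [548. 276.]
top stone [376. 168.] 0.68 [ 686. -155.]
top loupe
[... 671 characters left out ...]
ne rack [318. 210.] 0.85 [566. -23.]
scene stage [438. 234.] 0.73 [579. 274.]
scene stage [305. 199.] 0.68 [533. -64.]
scene socket [441. 231.] 0.71 [604. 277.]
scene loupe_handle [217. 166.] 0.81 [ 499. -313.]
scene loupe_handle [320. 191.] 0.65 [534. -23.]
scene cradle [216. 179.] 0.71 [ 509. -315.]
scene cradle [319. 194.] 0.52 [502. -34.]
scene loupe_lens [203. 184.] 0.82 [ 578. -319.]
scene tweezers [392. 178.] 0.47 [393. 143.]
scene dish [287. 161.] 0.69 [ 391. -152.]
scene ring_cone [383. 266.] 0.63 [710. 161.]
scene ring_cone [318. 209.] 0.62 [561. -23.]
scene cleaner [248. 237.] 0.65 [ 693. -162.]
scene cleaner [320. 192.] 0.26 [496. -33.]
scene ring_box [306. 290.] 0.78 [812.   9.]
```

View pics/top0.png

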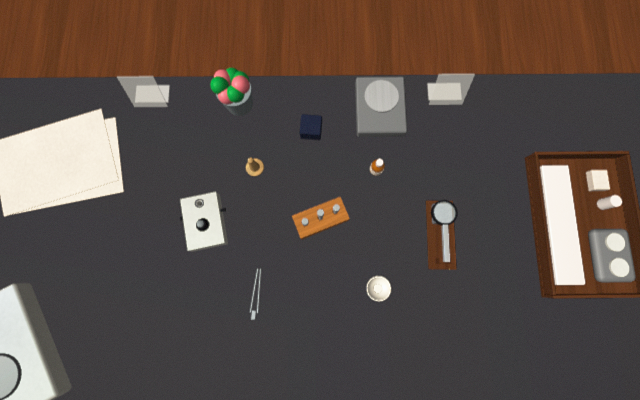

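View pics/scene0.png

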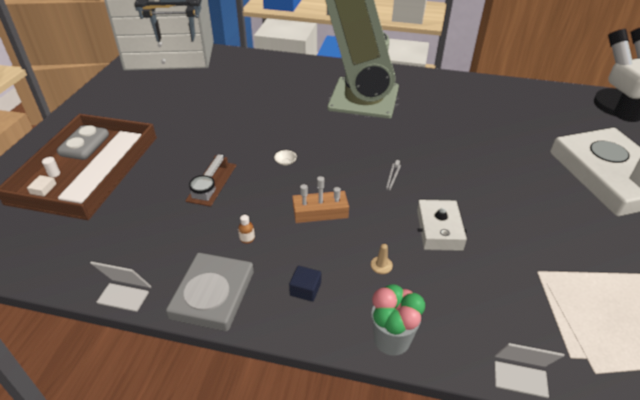

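```bash
python3 - <<'E'
from h import *
print(rows([560,-15,260],R.from_euler('xyz',[180,0,108],degrees=True)))
print(rows([560,-15,260]))
K,Rm,t=cam("wrist"); s=state(); A=R.from_euler('xyz',s["ee_rot"],degrees=True)
print(A.inv().apply(-Rm.T@t-s["ee_pos"]), (Rm@A.as_matrix()).round(2))
E
```

```text
[ 1.0654e+00 -8.0340e-01 -1.1750e-01  1.0000e-04  1.0000e-04 -1.0168e+00]
[ 1.0654 -0.8034 -0.1175  0.      0.      0.    ]
[ 8.27564983e+01  3.32329776e-02 -1.84179828e+02] [[ 0.    1.   -0.  ]
 [-0.96  0.   -0.29]
 [-0.29  0.    0.96]]
```

```bash
python3 -m jog '1 -0.75 -0.12 0 0 -1;1 -0.75 -0.12 0 0 -1;1 -0.75 -0.12 0 0 -1;1 -0.75 -0.12 0 0 -1;1 -0.75 -0.12 0 0 -1;1 -0.75 -0.12 0 0 -1;1 -0.75 -0.12 0 0 -1;1 -0.75 -0.12 0 0 -1;1 -0.75 -0.12 0 0 -1;1 -0.75 -0.12 0 0 -1;1 -0.75 -0.12 0 0 -1;1 -0.75 -0.12 0 0 -1;1 -0.75 -0.12 0 0 -1;1 -0.75 -0.12 0 0 -1;1 -0.75 -0.12 0 0 -1;1 -0.75 -0.12 0 0 -1;1 -0.75 -0.12 0 0 -1;1 -0.75 -0.12 0 0 -1;1 -0.75 -0.12 0 0 -1'
python3 - <<'E'
from h import *
print(state()["ee_pos"],state()["ee_rot"])
im,c=shot("wrist","w1.png")
for q,z in dict(pin_long_center=58,pin_mid_center=48,pin_short_center=39,rack=0).items():
    for r in tip_of(q,"wrist")[:3]: print(q,np.round(r["location"]),round(r["confidence"],2),np.round(atz("wrist",r["location"],z,c)[:2],1))
    for r in spot_in(q,"wrist")[:3]: print('  rect',np.round(r["rect"]),round(r["confidence"],2))
E
```

```text
time_s: 3.18
ee_pos: [535.3, -50.9, 261.1]
ee_rot: [-179.9, 0.0, 106.4]
force: [0.4, 0.0, 0.4]
gripper_width: 91.1
[535.32793592 -50.8669965  261.08317197] [-1.79944459e+02  1.40556719e-02  1.06424565e+02]
pin_long_center [348. 157.] 0.83 [565.9 -17.3]
  rect [345. 149. 369. 175.] 0.49
  rect [350. 182. 365. 203.] 0.68
pin_short_center [206. 209.] 0.58 [ 406.3 -141.1]
pin_short_center [350. 122.] 0.44 [557.5  21.4]
  rect [345. 116. 359. 129.] 0.74
  rect [478.  32. 534.  72.] 0.56
rack [347. 152.] 0.74 [569.4 -18.1]
  rect [324. 102. 377. 208.] 0.6
```

View pics/w1.png

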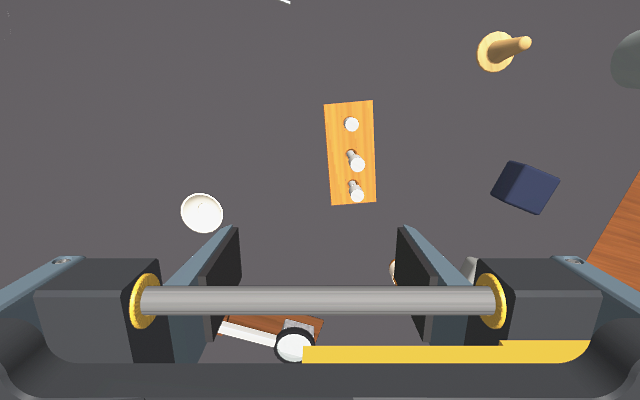

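```bash
cat >> h.py <<'E'
def blobs(im,box,lo=215,amin=30):
    x0,y0,x1,y1=box; g=(im[y0:y1,x0:x1].min(2)>lo).astype(np.uint8)
    n,l,st,ce=cv2.connectedComponentsWithStats(g); return [(ce[i]+[x0,y0],st[i]) for i in range(1,n) if st[i][4]>=amin]
E
python3 - <<'E'
from h import *
im=cv2.imread('pics/w1.png')[:,:,::-1]; c=cam("wrist")
T=[]
for (p,s),z in zip(blobs(im,(320,100,380,205),190),(70,108,88)): print(p.round(1),s,atz("wrist",p,z,c).round(1))
m=cv2.inRange(cv2.cvtColor(np.ascontiguousarray(im),cv2.COLOR_RGB2HSV),(8,90,90),(25,255,255)); m[:,:300]=0;m[:,400:]=0;m[230:]=0
cs=max(cv2.findContours(m,0,2)[0],key=cv2.contourArea)
q=cv2.boxPoints(cv2.minAreaRect(cs)); print(q, [atz("wrist",a,36,c).round(1)[:2] for a in q])
cv2.imwrite('pics/w1c.png',cv2.resize(cv2.imread('pics/w1.png')[90:215,310:390],None,fx=5,fy=5,interpolation=cv2.INTER_CUBIC)[:600])
E
```

```text
[351.4 123.7] [ 25  17  14  14 149] [556.7  21.7  70. ]
[356.5 162.3] [ 28  51  17  21 209] [570. -14. 108.]
[356.2 192.3] [ 30  81  14  21 191] [584.3 -50.   88. ]
[[322.64114  103.335304]
 [371.9647    99.541176]
 [379.80002  201.4     ]
 [330.47647  205.19412 ]] [array([519. ,  34.2]), array([575.7,  55.6]), array([628.9, -64.4]), array([567. , -88.3])]
```

View pics/w1c.png

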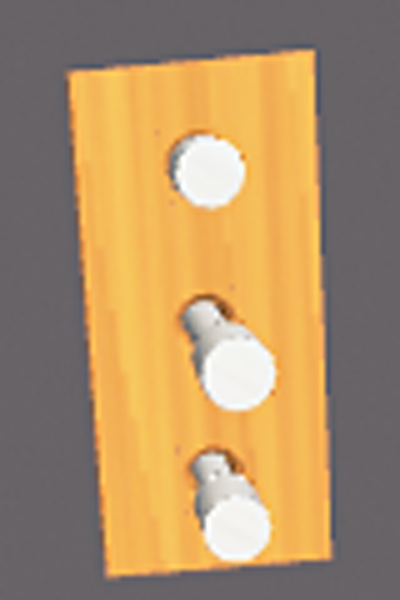

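```bash
python3 - <<'E'
from h import *
c=cam("wrist")
a=[atz("wrist",p,z,c) for p,z in (((357.6,164.8),108),((357.2,195.6),88),((351.8,124.4),70))]; print(np.round(a,1)); d=a[2]-a[1]; print(np.degrees(np.arctan2(-d[0],d[1])))
print(rows([570,-16,175],R.from_euler('xyz',[180,0,111],degrees=True)))
E
```

```text
[[572.  -16.3 108. ]
 [586.6 -53.4  88. ]
 [557.3  21.1  70. ]]
21.436489002125164
[ 4.640e-02  8.440e-02  1.727e-01  1.000e-04  1.000e-04 -5.050e-02]
```

```bash
python3 -m jog '0.047 0.086 0.08 0 0 -0.05;0.047 0.086 0.172 0 0 -0.05;0.047 0.086 0.172 0 0 -0.05;0.047 0.086 0.172 0 0 -0.05;0.047 0.086 0.172 0 0 -0.05'
python3 - <<'E'
from h import *
print(state()["ee_pos"],state()["ee_rot"])
im,c=shot("wrist","w2.png")
for z,r in ((108,0),): print(proj("wrist",[572,-16,108],c))
for p,s in blobs(im,(280,60,400,280),190): print(p.round(1),s,[atz("wrist",p,z,c).round(1)[:2] for z in (108,88,70)])
for r in tip_of("pin_long_center","wrist")[:3]: print(np.round(r["location"]),round(r["confidence"],2),np.round(atz("wrist",r["location"],58,c)[:2],1))
E
```

```text
time_s: 4.05
ee_pos: [570.3, -15.4, 174.7]
ee_rot: [-179.9, -0.0, 111.0]
force: [0.0, -0.3, 0.5]
gripper_width: 91.1
[570.28865189 -15.42873295 174.71999676] [-1.79880641e+02 -3.43902726e-02  1.10982552e+02]
[318.06918264 211.08379279]
[316.  155.2] [ 28  85  17  20 249] [array([553.8,  26.7]), array([554.8,  23.9]), array([555.6,  21.5])]
[316.7 220.8] [ 27 125  19  69 763] [array([574. , -24.4]), array([576.5, -31.3]), array([578.8, -37.4])]
[314. 198.] 0.57 [568.9 -20.3]
```

View pics/w2.png

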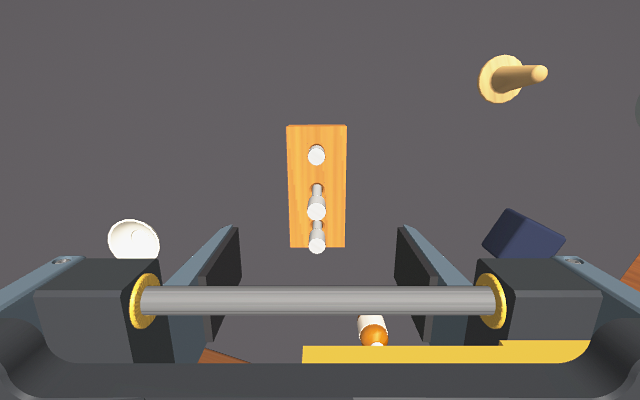

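```bash
python3 -m jog '-0.0026 0.0005 0.07 0 0 0;-0.0026 0.0005 0.12 0 0 0;-0.0026 0.0005 0.151 0 0 0;-0.0026 0.0005 0.151 0 0 0;-0.0026 0.0005 0.151 0 0 0'; python3 -m jog '0 0 0 0 0 0;0 0 0 0 0 0;0 0 0 0 0 0;0 0 0 0 0 0;0 0 0 0 0 0;0 0 0 0 0 0;0 0 0 0 0 0;0 0 0 0 0 0;0 0 0 0 0 0;0 0 0 0 0 0' -1 25
```

```text
time_s: 4.57
ee_pos: [573.3, -17.4, 103.2]
ee_rot: [179.7, 0.1, 110.9]
force: [0.7, -0.4, -0.7]
gripper_width: 91.2
time_s: 5.4
ee_pos: [573.3, -17.4, 103.1]
ee_rot: [179.7, 0.1, 110.9]
force: [-1.1, -0.6, 0.3]
gripper_width: 27.2
```

```bash
python3 -m jog '0 0 0 0 0 0;0 0 0 0 0 0;0 0 0 0 0 0;0 0 0 0 0 0;0 0 0 0 0 0;0 0 0 0 0 0'; python3 -m jog '0 0 -0.04 0 0 0;0 0 -0.08 0 0 0;0 0 -0.12 0 0 0;0 0 -0.16 0 0 0;0 0 -0.2 0 0 0;0 0 -0.2 0 0 0;0 0 -0.2 0 0 0'
python3 - <<'E'
from h import *
s=state();print(s["ee_pos"],s["ee_rot"])
im,c=shot("wrist","w3.png")
E
```

```text
time_s: 5.9
ee_pos: [573.3, -17.4, 103.1]
ee_rot: [179.7, 0.1, 110.9]
force: [0.9, -0.6, 0.6]
gripper_width: 0.5
time_s: 6.48
ee_pos: [573.2, -17.4, 203.9]
ee_rot: [179.6, 0.2, 110.9]
force: [0.6, -1.0, -0.6]
gripper_width: 0.3
[573.24424218 -17.41485466 203.90847577] [179.61498842   0.18910719 110.90823327]
```

View pics/w3.png

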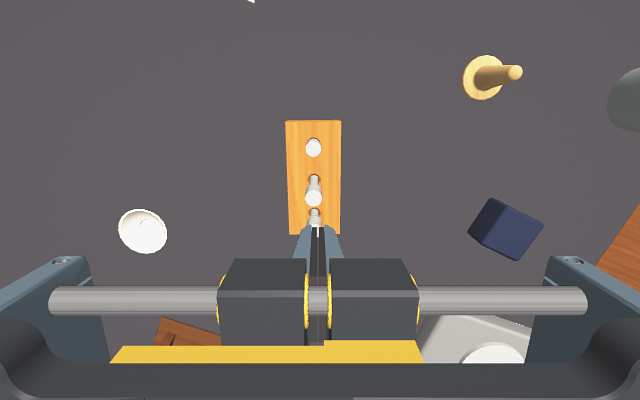

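```bash
python3 - <<'E'
from h import *
s=state();A=R.from_euler('xyz',s["ee_rot"],degrees=True);c=cam("wrist")
for z in (0,3,22):
  for x in (-16,0,16): print(x,z,proj("wrist",s["ee_pos"]+A.apply([x,0,z]),c).round(1))
print(c[0])
for P in ([571,-16.5,108],[571,-16.5,36]): print(proj("wrist",P,c).round(1),proj("top",P).round(1),proj("scene",P).round(1))
for n in("top","scene"):
    im,cc=shot(n,n+"1.png")
t=cv2.imread('pics/top1.png')[150:270,260:400];u=cv2.imread('pics/scene1.png')[110:230,250:390]
cv2.imwrite('pics/m1.png',cv2.resize(np.vstack([t,u]),None,fx=2.5,fy=2.5,interpolation=cv2.INTER_CUBIC))
E
```

```text
-16 0 [315.9 265.6]
0 0 [315.9 242.7]
16 0 [315.9 218.7]
-16 3 [315.9 263.4]
0 3 [315.9 240.7]
16 3 [315.9 217. ]
-16 22 [316.  250.7]
0 22 [316.  229.7]
16 22 [316.  207.7]
[[318.13414222   0.         317.42106781]
 [  0.         318.13414222 202.56415224]
 [  0.           0.           1.        ]]
[314.8 198.6] [320.3 211.1] [320.  178.8]
[314.9 180.8] [320.5 216. ] [319.8 201.5]
```

View pics/m1.png

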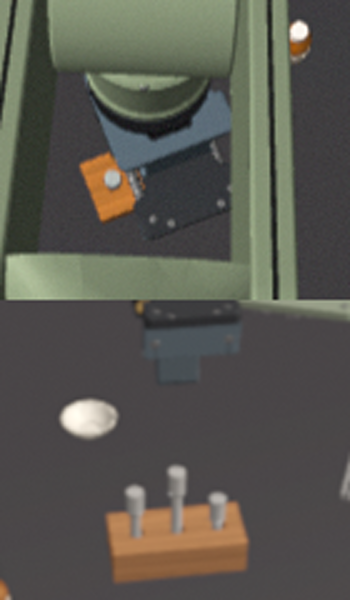

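```bash
python3 - <<'E'
from h import *
s=state();A=R.from_euler('xyz',s["ee_rot"],degrees=True);c=cam("scene")
print(s)
for z in (-40,0,22):
  for x in (-21,-16,0,16): print(x,z,proj("scene",s["ee_pos"]+A.apply([x,0,z]),c).round(1))
w=cv2.imread('pics/w3.png')[190:290,260:380];u=cv2.imread('pics/scene1.png')[105:205,260:380]
cv2.imwrite('pics/m2.png',cv2.resize(np.hstack([w,u]),None,fx=3.3,fy=5,interpolation=cv2.INTER_CUBIC))
E
```

```text
{'time_s': 6.6333, 'qpos': array([-2.87893151e+00,  1.79689942e+01,  9.00977561e+01, -1.99479633e-02,
        7.17987989e+01, -2.37806101e+01]), 'qvel': array([ 0.06884156,  0.3346087 , -0.05017813,  0.03128131,  0.11625755,
        0.00268765]), 'effort': array([ 1.99451533e-03, -4.15442026e+01, -2.35557353e+01,  5.25755051e-02,
        3.99502669e-02,  3.69935951e-04]), 'ee_pos': array([571.86402145, -17.35939271, 201.59353827]), 'ee_rot': array([1.79884613e+02, 7.15691908e-02, 1.10907815e+02]), 'force': array([ 0.04647675, -1.09902864,  0.42795275]), 'torque': array([ 0.05318047, -0.13325596,  0.02407108]), 'gripper_width': 0.31429452048412737}
-21 -40 [310.3 132.1]
-16 -40 [312.6 131.9]
0 -40 [320.  131.4]
16 -40 [327.3 130.8]
-21 0 [310.4 147.1]
-16 0 [312.7 147. ]
0 0 [319.8 146.4]
16 0 [326.9 145.9]
-21 22 [310.5 155.1]
-16 22 [312.7 155. ]
0 22 [319.7 154.4]
16 22 [326.8 153.9]
```

View pics/m2.png

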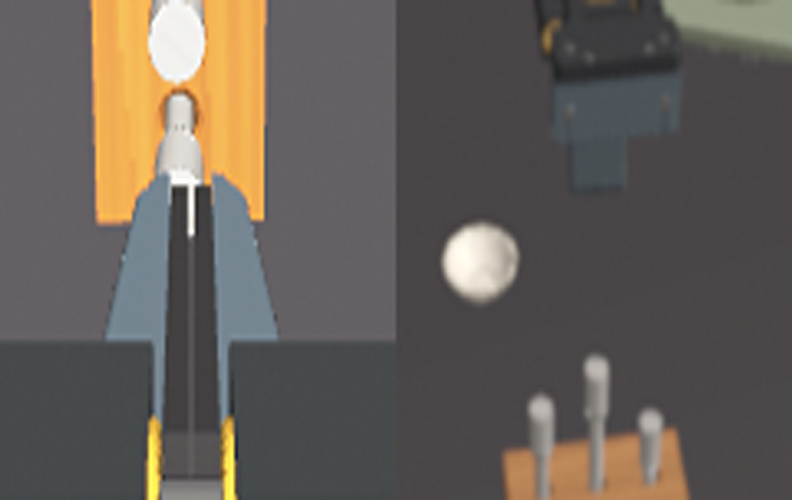

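```bash
python3 -m jog '0 0 0 0 0 0;0 0 0 0 0 0;0 0 0 0 0 0;0.002 -0.001 0.05 0 0 0;0.002 -0.001 0.1 0 0 0;0.002 -0.001 0.14 0 0 0;0.002 -0.001 0.18 0 0 0;0.002 -0.001 0.21 0 0 0;0.002 -0.001 0.24 0 0 0;0.002 -0.001 0.255 0 0 0;0.002 -0.001 0.267 0 0 0;0.002 -0.001 0.267 0 0 0;0.002 -0.001 0.267 0 0 0;0.002 -0.001 0.267 0 0 0;0.002 -0.001 0.267 0 0 0;0.002 -0.001 0.267 0 0 0' 0.2 25
python3 - <<'E'
from h import *
s=state();A=R.from_euler('xyz',s["ee_rot"],degrees=True);print(s["ee_pos"],s["ee_rot"],s["gripper_width"])
im,c=shot("wrist","w4.png"); sc,_=shot("scene","s4.png")
cv2.imwrite('pics/m4.png',cv2.resize(np.hstack([im[120:300,220:420],sc[120:300,220:420]])[:,:,::-1],None,fx=2,fy=2))
E
```

```text
time_s: 7.97
ee_pos: [571.8, -16.7, 68.9]
ee_rot: [179.8, 0.1, 110.9]
force: [0.8, 0.1, 0.2]
gripper_width: 54.7
[571.81265444 -16.66793842  68.86521796] [1.79807531e+02 1.07153784e-01 1.10911695e+02] 54.719154225730676
```

View pics/m4.png

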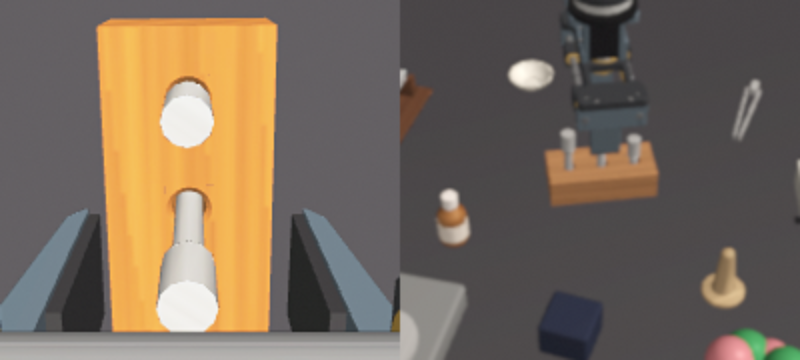

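```bash
python3 -m jog '0 0 0 0 0 0;0 0 0 0 0 0;0 0 0 0 0 0;0 0 0 0 0 0;0 0 0 0 0 0;0 0 0 0 0 0;0 0 0 0 0 0;0 0 0 0 0 0;0 0 0 0 0 0;0 0 0 0 0 0' -1 25; python3 -m jog '0 0 -0.03 0 0 0;0 0 -0.06 0 0 0;0 0 -0.1 0 0 0;0 0 -0.15 0 0 0;0 0 -0.2 0 0 0;0 0 -0.23 0 0 0;0 0 -0.23 0 0 0;0 0 -0.23 0 0 0;0 0 -0.23 0 0 0'
python3 - <<'E'
from h import *
print(state()["ee_pos"],state()["gripper_width"],state()["force"])
# refine stage from top and scene
for n in ("top","scene"):
    im,c=shot(n,n+"5.png")
    for q,z in dict(socket=36,stone=58,stage=0).items():
        for r in tip_of(q,n)[:2]: print(n,q,np.round(r["location"],1),round(r["confidence"],2),np.round(atz(n,r["location"],z,c)[:2],1))
print(rows([575,235,185]))
E
```

```text
time_s: 8.9
ee_pos: [571.5, -16.7, 68.5]
ee_rot: [179.8, 0.1, 110.9]
force: [-0.2, -0.5, 0.5]
gripper_width: 14.6
time_s: 9.65
ee_pos: [570.3, -16.6, 182.1]
ee_rot: [180.0, 0.0, 110.9]
force: [-0.3, -0.4, -0.5]
gripper_width: 15.3
[570.25257967 -16.57206    182.11122259] 15.314792179430082 [-0.25217198 -0.43641883 -0.54587505]
top socket [198.2 201.6] 0.84 [610.1 287.5]
top stone [197.1 223.4] 0.95 [552.3 279.6]
top stage [204.9 221.6] 0.69 [564.9 279.7]
scene socket [441.5 233.3] 0.95 [611.9 278.5]
scene stone [441.3 206.3] 0.9 [544.6 271.2]
scene stage [436.6 230. ] 0.62 [566.4 270.8]
[ 0.4672  0.187  -0.004   0.      0.      0.    ]
```

```bash
python3 -m jog '0.06 0.02 0 0 0 0;0.12 0.045 0 0 0 0;0.2 0.08 0 0 0 0;0.28 0.11 0 0 0 0;0.35 0.14 0 0 0 0;0.39 0.18 0 0 0 0;0.4 0.2 0 0 0 0;0.4 0.2 0 0 0 0;0.4 0.2 0 0 0 0;0.4 0.2 0 0 0 0;0.4 0.2 0 0 0 0'
python3 - <<'E'
from h import *
s=state();print(s["ee_pos"],s["ee_rot"],s["gripper_width"])
im,c=shot("wrist","w6.png")
print([proj("wrist",P,c).round() for P in ([610,285,36],[553,276,58])])
for q,z in dict(socket=36,stone=58,stage=0).items():
    for r in tip_of(q,"wrist")[:2]: print(q,np.round(r["location"],1),round(r["confidence"],2),np.round(atz("wrist",r["location"],z,c)[:2],1))
E
```

```text
time_s: 10.97
ee_pos: [592.8, 204.1, 183.1]
ee_rot: [179.9, 0.1, 110.8]
force: [-0.0, 0.4, -0.9]
gripper_width: 14.8
[592.7743707  204.13517725 183.08800735] [1.79931135e+02 9.15514538e-02 1.10799999e+02] 14.808315181321914
[array([361., 119.]), array([304., 107.])]
socket [360.9 116.1] 0.82 [609.  287.9]
stone [302.9 113.3] 0.6 [554.3 270.5]
stage [317. 111.] 0.9 [566.2 276.3]
```

View pics/w6.png

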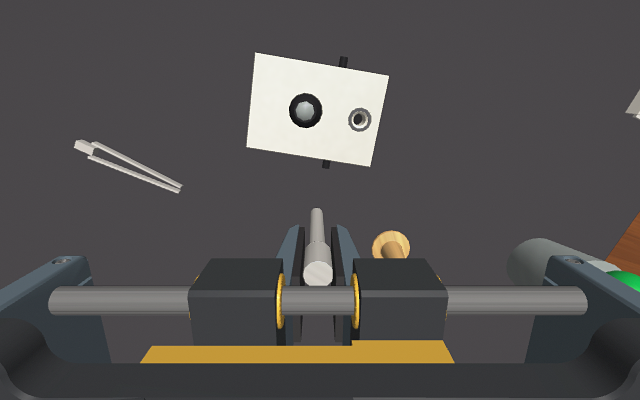

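```bash
cat >> h.py <<'E'
def stagefit(im,c,n="wrist",box=(200,30,440,200)):
    x0,y0,x1,y1=box; m=np.zeros(im.shape[:2],np.uint8); m[y0:y1,x0:x1]=(im[y0:y1,x0:x1].min(2)>190)
    m=cv2.morphologyEx(m,cv2.MORPH_CLOSE,np.ones((3,3)))
    h=cv2.convexHull(max(cv2.findContours(m,0,2)[0],key=cv2.contourArea))
    P=np.array([atz(n,p[0],36,c)[:2] for p in h],np.float32)
    (cx,cy),(w,hh),a=cv2.minAreaRect(P); return (cx,cy),(w,hh),a
E
python3 - <<'E'
from h import *
im=cv2.imread('pics/w6.png')[:,:,::-1]; c=cam("wrist")
print(stagefit(im,c))
# ring: dark pixels near hole
g=cv2.cvtColor(np.ascontiguousarray(im),cv2.COLOR_RGB2GRAY)
for box,z in (((340,100,380,140),36),((280,85,328,135),58)):
    x0,y0,x1,y1=box; m=(g[y0:y1,x0:x1]<170).astype(np.uint8)
    k=max(cv2.findContours(m,0,2)[0],key=cv2.contourArea); e=cv2.fitEllipse(k); p=np.array(e[0])+[x0,y0]; print(p,e[1],atz("wrist",p,z,c),atz("wrist",p,40,c))
s=state();A=R.from_euler('xyz',s["ee_rot"],degrees=True)
for z in (-39.5,60.5): print(proj("wrist",s["ee_pos"]+A.apply([0,0,z]),c))
sub=g[195:300,290:350]; print([(r+195,[int(v) for v in np.where(sub[r]>130)[0][[0,-1]]+290]) for r in range(0,100,6) if (sub[r]>130).any()])
E
```

```text
((564.9981079101562, 276.1227722167969), (130.2169189453125, 90.13175964355469), 11.77319049835205)
[359.29719925 119.2490921 ] (22.163772583007812, 23.31446075439453) [609.0604445  285.37346935  36.        ] [608.51775108 285.33091896  40.        ]
[305.10245132 110.12869835] (32.794105529785156, 34.36851501464844) [555.53155909 274.70102613  58.        ] [555.03316502 274.28522467  40.        ]
[315.65431071 274.39959726]
[316.19359814 212.09049505]
[(213, [312, 322]), (219, [312, 322]), (225, [312, 322]), (231, [312, 323]), (237, [312, 323]), (243, [310, 325]), (249, [308, 329]), (255, [307, 330]), (261, [307, 331]), (267, [305, 331]), (273, [303, 332]), (279, [304, 331]), (285, [309, 326])]
```

```bash
python3 -m jog '0.04 0.03 0 0 0 0;0.08 0.05 0 0 0 0;0.12 0.075 0 0 0 0;0.1395 0.0868 0 0 0 0;0.1395 0.0868 0.03 0 0 0;0.1395 0.0868 0.07 0 0 0;0.1395 0.0868 0.11 0 0 0;0.1395 0.0868 0.132 0 0 0;0.1395 0.0868 0.132 0 0 0;0.1395 0.0868 0.132 0 0 0;0.1395 0.0868 0.132 0 0 0;0.1395 0.0868 0.132 0 0 0;0.1395 0.0868 0.132 0 0 0'
cat > chk.py <<'E'
from h import *
import sys
f=sys.argv[1]
s=state();A=R.from_euler('xyz',s["ee_rot"],degrees=True);print(s["ee_pos"],s["ee_rot"],s["gripper_width"],s["force"])
im,c=shot("wrist",f); g=cv2.cvtColor(im,cv2.COLOR_RGB2GRAY)
foot=s["ee_pos"]+A.apply([0.5,0.7,60.5]); pf=proj("wrist",foot,c); ph=proj("wrist",[609.05,285.35,36],c)
print("foot",foot.round(1),pf.round(1),"hole",ph.round(1))
x,y=int(pf[0]),int(pf[1]); cv2.imwrite('pics/c_'+f,cv2.resize(im[y-60:y+60,x-80:x+80,::-1],None,fx=5,fy=5,interpolation=cv2.INTER_CUBIC)); print("crop origin",x-80,y-60)
E
python3 chk.py w7.png
```

```text
time_s: 12.25
ee_pos: [609.6, 285.7, 118.7]
ee_rot: [179.7, 0.1, 110.8]
force: [-1.0, -0.2, 0.2]
gripper_width: 14.9
[609.61821998 285.71667265 118.725275  ] [1.79740565e+02 6.90435174e-02 1.10829404e+02] 14.883506701721428 [-0.97290255 -0.24586677  0.17287395]
foot [610.4 286.5  58.2] [317.  211.5] hole [315.  204.1]
crop origin 237 151
```

```bash
python3 -m jog '-0.0012 -0.0026 0.012 0 0 0;-0.0012 -0.0026 0.012 0 0 0;-0.0012 -0.0026 0.012 0 0 0;-0.0012 -0.0026 0.012 0 0 0;-0.0012 -0.0026 0.012 0 0 0;-0.0012 -0.0026 0.012 0 0 0'
python3 chk.py w8.png
```

```text
time_s: 12.8
ee_pos: [608.6, 284.7, 112.5]
ee_rot: [179.8, 0.1, 110.8]
force: [0.5, 0.8, -0.0]
gripper_width: 15.2
[608.56189616 284.71966676 112.51538916] [1.79757258e+02 7.06318254e-02 1.10834706e+02] 15.19498082380778 [ 0.48214454  0.79153137 -0.01505632]
foot [609.3 285.5  52. ] [317.1 211.5] hole [316.7 205.6]
crop origin 237 151
```

View pics/c_w8.png

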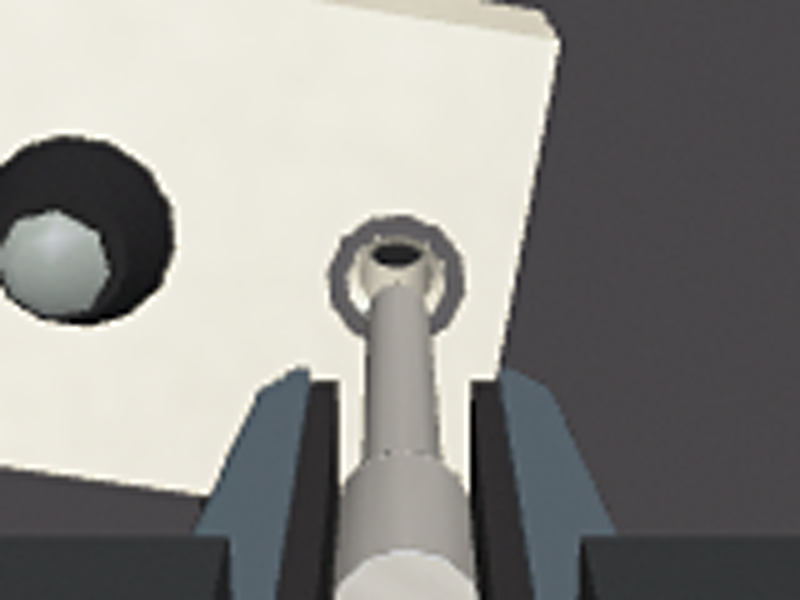

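```bash
python3 -m jog '0.0006 -0.0006 0.01 0 0 0;0.0006 -0.0006 0.02 0 0 0;0.0006 -0.0006 0.03 0 0 0;0.0006 -0.0006 0.04 0 0 0;0.0006 -0.0006 0.04 0 0 0;0.0006 -0.0006 0.04 0 0 0'; python3 -m jog '0 0 0.01 0 0 0;0 0 0.02 0 0 0;0 0 0.03 0 0 0;0 0 0.042 0 0 0;0 0 0.042 0 0 0;0 0 0.042 0 0 0;0 0 0.042 0 0 0'
```

```text
time_s: 13.35
ee_pos: [608.0, 284.8, 91.8]
ee_rot: [179.8, 0.1, 110.8]
force: [0.2, -0.2, -0.7]
gripper_width: 14.7
time_s: 13.93
ee_pos: [608.1, 284.8, 70.9]
ee_rot: [179.8, 0.1, 110.8]
force: [-0.0, 0.4, 0.5]
gripper_width: 15.1
```

```bash
python3 -m jog '0 0 0.003 0 0 0;0 0 0.003 0 0 0;0 0 0.003 0 0 0;0 0 0.003 0 0 0' ; python3 -m jog '0 0 0 0 0 0;0 0 0 0 0 0;0 0 0 0 0 0;0 0 0 0 0 0;0 0 0 0 0 0;0 0 0 0 0 0;0 0 0 0 0 0;0 0 0 0 0 0' 0.3
python3 -m jog '0 0 -0.03 0 0 0;0 0 -0.07 0 0 0;0 0 -0.12 0 0 0;0 0 -0.18 0 0 0;0 0 -0.22 0 0 0;0 0 -0.22 0 0 0;-0.04 0 -0.22 0 0 0;-0.08 0 -0.22 0 0 0;-0.1 0 -0.22 0 0 0;-0.1 0 -0.22 0 0 0;-0.1 0 -0.22 0 0 0;-0.1 0 -0.22 0 0 0'
python3 - <<'E'
from h import *
s=state();print(s["ee_pos"],s["gripper_width"])
im,c=shot("wrist","w9.png"); print(stagefit(im,c,box=(180,20,450,225)))
for z in (108,111,80,36): print(z,proj("wrist",[609.05,285.35,z],c).round(1))
for r in spot_in("pin_long_center","wrist")[:2]: print(r)
p=proj("wrist",[609.05,285.35,108],c).astype(int);x,y=p
k=cv2.resize(im[y-50:y+40,x-60:x+60,::-1],None,fx=5,fy=5); cv2.imwrite('pics/c_w9.png',k); print(x-60,y-50)
for n in ("top","scene"):
    im,c=shot(n,n+"9.png")
    for q in ("loupe_handle","loupe_lens"):
        for r in tip_of(q,n)[:1]: print(n,q,np.round(r["location"],1),round(r["confidence"],2),np.round(atz(n,r["location"],37,c)[:2],1))
    for r in tip_of("pin_long_center",n)[:1]: print(n,np.round(r["location"],1),proj(n,[609.05,285.35,58],c).round(1))
E
```

```text
time_s: 14.27
ee_pos: [608.2, 284.8, 69.5]
ee_rot: [179.8, 0.1, 110.8]
force: [0.1, 0.2, -0.3]
gripper_width: 14.8
time_s: 14.93
ee_pos: [608.2, 284.8, 69.5]
ee_rot: [179.8, 0.1, 110.8]
force: [-0.6, -0.0, 0.3]
gripper_width: 59.1
time_s: 15.93
ee_pos: [625.1, 238.8, 179.1]
ee_rot: [179.9, 0.0, 110.8]
force: [-0.4, -0.1, 0.3]
gripper_width: 59.4
[625.1423419  238.75204605 179.05265697] 59.38598889699739
((564.5806884765625, 275.1746826171875), (130.1829071044922, 90.10932159423828), 11.779438018798828)
108 [317.9 149.2]
111 [317.9 149.7]
80 [317.7 145.1]
36 [317.5 140.1]
{'rect': [208.0, 76.2, 345.5, 188.3], 'confidence': 0.61}
{'rect': [311.6, 136.0, 333.4, 165.9], 'confidence': 0.57}
257 99
top loupe_handle [445.5 247.4] 0.92 [ 490.8 -319.7]
top loupe_lens [444.1 213.9] 0.7 [ 573.2 -322.4]
scene loupe_lens [200.7 182.7] 0.92 [ 572.9 -326.5]
scene [444.7 224.9] [446.3 226.1]
```

```bash
python3 -m jog '-0.38 -0.35 0 0 0 0.68;-0.38 -0.35 0 0 0 0.68;-0.38 -0.35 0 0 0 0.68;-0.38 -0.35 0 0 0 0.68;-0.38 -0.35 0 0 0 0.68;-0.38 -0.35 0 0 0 0.68;-0.38 -0.35 0 0 0 0.68;-0.38 -0.35 0 0 0 0.68;-0.38 -0.35 0 0 0 0.68;-0.38 -0.35 0 0 0 0.68;-0.38 -0.35 0 0 0 0.68' 1
python3 - <<'E'
from h import *
print(rows([440,-305,210],R.from_euler('xyz',[180,0,-12],degrees=True)))
E
```

```text
time_s: 17.35
ee_pos: [529.6, -1.7, 179.4]
ee_rot: [179.8, -0.1, 49.7]
force: [0.9, 0.9, -0.4]
gripper_width: 91.4
[-0.5786  0.2555 -0.062   0.0008 -0.0025  0.6861]
```

```bash
python3 -m jog '-0.58 0.256 -0.06 0 0 0.686;-0.58 0.256 -0.06 0 0 0.686;-0.58 0.256 -0.06 0 0 0.686;-0.58 0.256 -0.06 0 0 0.686;-0.58 0.256 -0.06 0 0 0.686;-0.58 0.256 -0.06 0 0 0.686;-0.58 0.256 -0.06 0 0 0.686;-0.58 0.256 -0.06 0 0 0.686;-0.58 0.256 -0.06 0 0 0.686;-0.58 0.256 -0.06 0 0 0.686;-0.58 0.256 -0.06 0 0 0.686;-0.58 0.256 -0.06 0 0 0.686;-0.58 0.256 -0.06 0 0 0.686;-0.58 0.256 -0.06 0 0 0.686'
python3 - <<'E'
from h import *
s=state();print(s["ee_pos"],s["ee_rot"])
im,c=shot("wrist","w10.png")
for q in ("loupe_handle","loupe_lens"):
    for r in tip_of(q,"wrist")[:2]: print(q,np.round(r["location"],1),round(r["confidence"],2),np.round(atz("wrist",r["location"],37,c)[:2],1))
    for r in spot_in(q,"wrist")[:2]: print(q,np.round(r["rect"],1),round(r["confidence"],2))
E
```

```text
time_s: 18.52
ee_pos: [440.1, -304.8, 209.0]
ee_rot: [-179.9, -0.2, -11.8]
force: [0.1, 0.8, -0.1]
gripper_width: 91.2
[ 440.10384158 -304.80397597  208.9908211 ] [-179.94462011   -0.20908869  -11.84021316]
loupe_handle [320.3 123.2] 0.6 [ 504.5 -320.9]
loupe_handle [273.   16.5 341.9 165.9] 0.59
loupe_lens [308.9  51.4] 0.75 [ 576.9 -323.9]
loupe_lens [277.7  14.2 339.  165.1] 0.59
```

```bash
python3 - <<'E'
from h import *
im=cv2.imread('pics/w10.png')[:,:,::-1].copy(); c=cam("wrist")
hsv=cv2.cvtColor(im,cv2.COLOR_RGB2HSV)
m=((hsv[...,1]<45)&(hsv[...,2]>120)).astype(np.uint8); z=np.zeros_like(m); z[5:200,260:360]=m[5:200,260:360]
for k in sorted(cv2.findContours(z,0,2)[0],key=cv2.contourArea)[::-1][:3]:
    P=np.array([atz("wrist",p[0],44,c)[:2] for p in k],np.float32); print(cv2.boundingRect(k),cv2.contourArea(k),cv2.minAreaRect(P))
# grey-level map
print("\n".join("".join("%x"%(v//16) for v in r) for r in hsv[8:180:5,265:352:2,2]))
print("\n".join("".join("%x"%(v//16) for v in r) for r in hsv[8:180:5,265:352:2,1]))
E
```

```text
(281, 20, 53, 58) 2291.0 ((577.9183349609375, -323.3738098144531), (52.00505065917969, 52.1769905090332), 78.88334655761719)
(307, 80, 26, 86) 936.5 ((503.39007568359375, -321.32708740234375), (12.835711479187012, 89.03506469726562), 88.44361114501953)
44444444444444444444444444444444444444444444
44444444444444444444444444444434554444444444
44444444444443222222222222222456666444444444
444444355642222999bbbbabb9992222366344444444
4444666662227abccccccccccccccc92224444444444
44446662225bcccccccccbccccccccba922234444444
4444465227cbbccbbcbccccccccccccaaa2234444444
444446223acbccccccccccbbccccccbbaa9223444444
444444226bbcccccccccccccbccccbccaaa223444444
444444224baccccccbccbcccccccccccbab224444444
444444322aabbccccbcccbccccccccbcba2226444444
4444444422bacbcccccccccccccbccccc22266344444
444444446223ccccccccccbbccccccca223666544444
444444446662226ccbccccccbbbcb222246666634444
44444444466665222223323222222155566666644444
4444444446666666666429cbbbb86555566666654444
4444444444666666666656bbbbbb5555566666663444
4444444444666666666555cbbbbb7655566666664444
44444444444666666666557bbbbbb55555666
[... 1602 characters left out ...]
a9990000000a999a9aa999500
000000000003aaaaaa9a9993000000a9999aaa9aa900
000000000000aaaaaaaaa9990000003999aaa9a9aa20
0000000000000aa99a9aaa9a1000000a999a99aa9a80
0000000000000a99aaaaa99970000006999aaaaa9a90
00000000000001a9a99aaa99a0000000a9a9a9aaaaa2
00000000000000aa9a9aa999950000008999999a99a9
000000000000001aaa9aaaa99a00000009999a99aaaa
000000000000000aa9aaaaa99a4000001a99a9aa999a
0000000000000000a99aa9aaa9a0000003999a999aa9
0000000000000000a99aaaa99aa300000098879a99aa
00000000000000001aa99aaa77990000016a9a9a999a
00000000000000000aa99aaa9aaa3000000a999a9a99
000000000000000000a999aaa9999aaaaaa9aa9aa9aa
0000000000000000009a9aaa999a99aaaa5000000000
0000000000000000000a510000000000000000000000
```

```bash
python3 - <<'E'
from h import *
g=R.from_euler('xyz',[180,0,-1.6],degrees=True)
print(rows([518.4,-321,75],g),rows([518.4,-321,12],g))
E
```

```text
[ 0.159  -0.0017  0.2687 -0.0003 -0.0025 -0.1149] [ 1.586e-01 -1.600e-03  3.947e-01 -3.000e-04 -2.500e-03 -1.149e-01]
```

```bash
python3 -m jog '0.08 -0.001 0.06 0 -0.0025 -0.1149;0.159 -0.0017 0.12 0 -0.0025 -0.1149;0.159 -0.0017 0.18 0 -0.0025 -0.1149;0.159 -0.0017 0.24 0 -0.0025 -0.1149;0.159 -0.0017 0.2687 0 -0.0025 -0.1149;0.159 -0.0017 0.2687 0 -0.0025 -0.1149;0.159 -0.0017 0.2687 0 -0.0025 -0.1149;0.159 -0.0017 0.2687 0 -0.0025 -0.1149;0.159 -0.0017 0.2687 0 -0.0025 -0.1149'
python3 - <<'E'
from h import *
s=state();print(s["ee_pos"],s["ee_rot"])
im,c=shot("wrist","w11.png"); sc,_=shot("scene","s11.png")
print(proj("wrist",[503.4,-321.3,44],c),proj("wrist",[578,-323.4,42],c))
hsv=cv2.cvtColor(im,cv2.COLOR_RGB2HSV); m=((hsv[...,1]<45)&(hsv[...,2]>120)).astype(np.uint8)
z=np.zeros_like(m); z[5:280,240:400]=m[5:280,240:400]
for k in sorted(cv2.findContours(z,0,2)[0],key=cv2.contourArea)[::-1][:3]:
    P=np.array([atz("wrist",p[0],44,c)[:2] for p in k],np.float32); print(cv2.boundingRect(k),cv2.minAreaRect(P))
cv2.imwrite('pics/c11.png',np.hstack([im[:, 140:500],sc[100:260,140:300].repeat(2,0).repeat(2,1)[:400] if 0 else cv2.resize(sc[130:230,150:250],(400,400))])[:,:,::-1])
E
```

```text
time_s: 19.52
ee_pos: [519.5, -321.8, 77.1]
ee_rot: [179.9, -0.2, -1.6]
force: [-0.7, -0.2, 0.6]
gripper_width: 91.0
[ 519.4588624  -321.82350167   77.11428078] [179.91131669  -0.19671427  -1.61025412]
[317.4954391  245.86229408] [317.56253202 144.08798602]
(278, 102, 79, 80) ((578.7097778320312, -322.7480773925781), (52.39809036254883, 52.35974884033203), 62.99264144897461)
(308, 187, 19, 93) ((512.0585327148438, -321.2703857421875), (13.435795783996582, 72.75682830810547), 87.93863677978516)
(285, 106, 2, 2) ((603.1265869140625, -303.08770751953125), (0.9192249774932861, 0.0), 131.40638732910156)
```

View pics/c11.png

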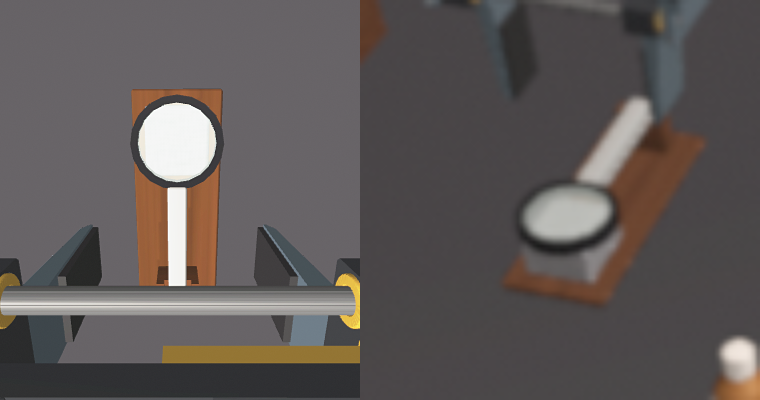

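```bash
python3 -m jog '-0.002 -0.001 0.04 0 0 0;-0.002 -0.001 0.07 0 0 0;-0.002 -0.001 0.09 0 0 0;-0.002 -0.001 0.1 0 0 0;-0.002 -0.001 0.1 0 0 0;-0.002 -0.001 0.1 0 0 0;-0.002 -0.001 0.1 0 0 0';  python3 -m jog '0 0 0.01 0 0 0;0 0 0.02 0 0 0;0 0 0.03 0 0 0;0 0 0.03 0 0 0;0 0 0.03 0 0 0;0 0 0.03 0 0 0'; python3 -m jog '0 0 0 0 0 0;0 0 0 0 0 0;0 0 0 0 0 0;0 0 0 0 0 0;0 0 0 0 0 0;0 0 0 0 0 0;0 0 0 0 0 0;0 0 0 0 0 0;0 0 0 0 0 0;0 0 0 0 0 0;0 0 0 0 0 0;0 0 0 0 0 0;0 0 0 0 0 0;0 0 0 0 0 0;0 0 0 0 0 0;0 0 0 0 0 0' -1 40
```

```text
time_s: 20.2
ee_pos: [518.9, -321.6, 27.7]
ee_rot: [179.9, -0.3, -1.6]
force: [-0.4, -0.3, 0.1]
gripper_width: 91.1
time_s: 20.7
ee_pos: [519.0, -321.6, 12.6]
ee_rot: [179.9, -0.2, -1.6]
force: [-0.6, -0.5, -0.4]
gripper_width: 91.5
time_s: 22.03
ee_pos: [519.0, -321.6, 12.6]
ee_rot: [179.9, -0.2, -1.6]
force: [-0.3, 0.9, -0.7]
gripper_width: 13.6
```

```bash
python3 -m jog '0 0 -0.02 0 0 0;0 0 -0.05 0 0 0;0 0 -0.09 0 0 0;0 0 -0.14 0 0 0;0 0 -0.2 0 0 0;0 0 -0.26 0 0 0;0 0 -0.3 0 0 0;0 0 -0.3 0 0 0;0 0 -0.3 0 0 0;0 0 -0.3 0 0 0'
cat > lens.py <<'E'
from h import *
import sys
s=state();A=R.from_euler('xyz',s["ee_rot"],degrees=True);print(s["ee_pos"],s["ee_rot"],s["gripper_width"],s["force"])
im,c=shot("wrist",sys.argv[1]); K,Rm,t=c
# dark rim: fit ellipse of outer contour near the predicted place, compare with a level rim
v=im.max(2); m=np.zeros(v.shape,np.uint8); m[85:200,255:380]=(v[85:200,255:380]<55)
m=cv2.morphologyEx(m,cv2.MORPH_CLOSE,np.ones((3,3)))
k=max(cv2.findContours(m,0,2)[0],key=cv2.contourArea); e=cv2.fitEllipse(cv2.convexHull(k)); print("seen",cv2.boundingRect(k),np.round(e[0],1),np.round(e[1],1))
off=np.array([578.4,-323.4,37])-[519.0,-321.6,12.6]  # lens from TCP at grasp, yaw -1.6
o=R.from_euler('xyz',[179.9,-.2,-1.6],degrees=True).inv().apply(off); L=s["ee_pos"]+A.apply(o); print("lens exp",L.round(1),"tool",o.round(1))
for tilt in (-5,0,5):
  q=[]
  for a in np.linspace(0,6.28,60):
    for z in (-5,5):
      d=R.from_euler('y',tilt,degrees=True).apply(np.array([75-15.6,0,0])+[32*np.cos(a)*1,32*np.sin(a),z]) 
      q.append(proj("wrist",s["ee_pos"]+A.apply(np.r_[0,o[1],o[2]]+d),c))
  print("tilt",tilt,cv2.boundingRect(np.array(q,np.float32)))
E
python3 lens.py w12.png
```

```text
time_s: 22.87
ee_pos: [517.5, -320.7, 161.5]
ee_rot: [180.0, -0.1, -1.6]
force: [-0.5, 0.5, -1.9]
gripper_width: 13.9
[ 517.48008935 -320.71704052  161.52506515] [ 1.79952789e+02 -1.25827931e-01 -1.61333908e+00] 13.924094842480478 [-0.45386266  0.5078498  -1.9321724 ]
seen (255, 87, 125, 113) [317.5 152.9] [130.6 132.7]
lens exp [ 576.9 -322.6  185.8] tool [ 59.5   0.2 -24.2]
tilt -5 (254, 88, 128, 129)
tilt 0 (252, 87, 132, 132)
tilt 5 (250, 87, 137, 135)
```

```bash
sed -i 's/85:200,255:380/70:226,240:398/g' lens.py; python3 lens.py w13.png
```

```text
[ 517.31332104 -320.59776833  160.92408922] [ 1.79986140e+02 -7.23348985e-02 -1.61403704e+00] 13.862082801084734 [-0.0485343   0.09690485 -0.6700537 ]
seen (252, 87, 132, 131) [317.4 153.1] [131.1 131.3]
lens exp [ 576.8 -322.5  185.2] tool [ 59.5   0.2 -24.2]
tilt -5 (254, 87, 128, 130)
tilt 0 (252, 87, 132, 132)
tilt 5 (250, 87, 137, 135)
```

```bash
python3 -m jog '0 -0.02 0 0 0 -0.01;0 -0.05 0 0 0 -0.02;0 -0.1 0 0 0 -0.03;0 -0.15 0 0 0 -0.04;0 -0.2 0 0 0 -0.05;0 -0.25 0 0 0 -0.06;0 -0.3 0 0 0 -0.07;0 -0.35 0 0 0 -0.08;0 -0.4 0 0 0 -0.09;0 -0.45 0 0 0 -0.1;0 -0.5 0 0 0 -0.11;0 -0.55 0 0 0 -0.12;0 -0.6 0 0 0 -0.13;0 -0.65 0 0 0 -0.14;0 -0.7 0 0 0 -0.149;0 -0.75 0 0 0 -0.149;0 -0.78 0 0 0 -0.149;0 -0.8 0 0 0 -0.149;0 -0.8 0 0 0 -0.149;0 -0.8 0 0 0 -0.149'; python3 - <<'E'
from h import *
print(state()["ee_pos"],rows([496.8,261.6,160],R.from_euler('xyz',[180,0,11.8],degrees=True)))
E
```

```text
time_s: 24.63
ee_pos: [527.9, 79.6, 160.4]
ee_rot: [180.0, 0.0, 11.9]
force: [0.3, 0.6, -0.8]
gripper_width: 13.6
[527.94876074  79.56965836 160.37619438] [ 0.0141 -0.3691  0.0005  0.0004  0.      0.0011]
```

```bash
python3 -m jog '0.001 -0.02 0 0 0 0;0.004 -0.06 0 0 0 0;0.006 -0.11 0 0 0 0;0.008 -0.16 0 0 0 0;0.01 -0.21 0 0 0 0;0.012 -0.26 0 0 0 0;0.014 -0.31 0 0 0 0;0.014 -0.35 0 0 0 0;0.014 -0.369 0 0 0 0;0.014 -0.369 0 0 0 0;0.014 -0.369 0 0 0 0;0.014 -0.369 0 0 0 0;0.014 -0.369 0 0 0 0;0.014 -0.369 0 0 0 0'; python3 lens.py w14.png; python3 - <<'E'
from h import *
c=cam("wrist"); print(rows([496.8,261.6,83.8],R.from_euler('xyz',[180,0,11.8],degrees=True)))
g=cv2.imread('pics/w14.png').max(2)
p=proj("wrist",[609.0,285.0,108],c);print(p.round(1),proj("wrist",[555,273.8,58],c).round(1))
x,y=p.astype(int); y0=max(0,y-28); print(x-40,y0); print("\n".join("".join("%x"%(v//16) for v in r) for r in g[y0:y+40:2,x-40:x+40]))
E
```

```text
time_s: 25.8
ee_pos: [497.0, 260.5, 160.3]
ee_rot: [179.9, 0.0, 11.8]
force: [0.6, 0.8, -2.0]
gripper_width: 13.8
[497.01828186 260.48996103 160.30996259] [1.79948614e+02 7.26232945e-03 1.18088940e+01] 13.781674659659092 [ 0.56813415  0.82127139 -1.97016076]
seen (252, 89, 131, 128) [317.2 153.5] [129.9 130.5]
lens exp [555.3 272.5 184.5] tool [ 59.5   0.2 -24.2]
tilt -5 (254, 88, 128, 129)
tilt 0 (252, 87, 132, 132)
tilt 5 (249, 87, 137, 135)
[ 0.00e+00 -2.10e-03  1.53e-01  5.00e-04  1.00e-04  2.00e-04]
[316.1  58.3] [316.2 134.5]
276 30
55444455545455544455555454454555555544554545554544544544544554455445545554545545
54555454555445454455455445454445455454554555554455555544444454554545555555544455
44555555545555554555454555454444445454555444444445555454455554444545545545454555
5555554555445555444445455555555555544544449bbb8863444545555545545554555555455545
545555545454555555555545555545545454449eeedddddeeee74444554555554454554445454554
5455454454555545445554454555555444448eeddddddddddddded44455454555454555545555444
45555455545454445544544555545544445beeddddddddddddddeee44544554555555
[... 1498 characters left out ...]
ffff86667789efbc776666cfffffffffffffffffffffffffffff
ffffffffffffffffffffffffffffffffff86666666666666cfffffffffffffffffffffffffffffff
ffffffffffffffffffffffffffffffffffffffe8869cefffffffffffffffffffffffffffffffffff
ffffffffffffffffffffffffffffffffffffffffffffffffffffffffffffffffffffffffffffffff
ffffffffffffffffffffffffffffffffffeaa7554344577beeffffffffffffffffffffffffffffff
ffffffffffffffffffffffebbb754333222333333333333322233344577beeffffffffffffffffff
fffffffffffffffffa732222233333333333333333333333333333333333322348efffffffffffff
ffffffffffffffa432333333333333333333333333333333333333333333333333235bffffffffff
ffffffffffa53233333333333333333333333333333333333333333333333333333332238effffff
```

```bash
python3 - <<'E'
from h import *
im,c=shot("scene","s15.png"); cw=cam("wrist")
for P in ([609,285,108],[615,287,108],[609,285,36]): print(proj("scene",P,c).round(1),proj("wrist",P,cw).round(1))
print(rows([0,0,0])*0, spot_in("pin_long_center","scene")[:2], tip_of("pin_long_center","scene")[:1], tip_of("pin_long_center","wrist")[:1])
x,y=proj("scene",[612,286,108],c).astype(int); g=im.max(2)
print(x-20,y-12);print("\n".join("".join("%x"%(v//16) for v in r) for r in g[y-12:y+36,x-20:x+20]))
# w9 camera
A9=R.from_euler('xyz',[179.9,0,110.8],degrees=True); s=state();A=R.from_euler('xyz',s["ee_rot"],degrees=True)
K,Rm,t=cw; o=A.inv().apply(-Rm.T@t-s["ee_pos"]); M=Rm@A.as_matrix()
R9=M@A9.as_matrix().T; t9=-R9@(np.array([625.1423,238.752,179.0527])+A9.apply(o)); c9=(K,R9,t9)
print("w9",[proj("",P,c9).round(1) for P in ([609,285,108],[615,287,108],[609,285,36])])
g=cv2.imread('pics/w9.png').max(2); print("\n".join("".join("%x"%(v//16) for v in r) for r in g[125:175:2,295:350]))
E
```

```text
[450.1 209.9] [316.4  58.3]
[451.  211.9] [315.3  48.2]
[444.4 232.9] [316.6  70. ]
[-0.  0.  0.  0.  0.  0.] [{'rect': [445.8, 207.5, 452.4, 235.0], 'confidence': 0.64}] [{'location': [446.8, 224.8], 'confidence': 0.46}] [{'location': [316.5, 64.9], 'confidence': 0.59}]
430 198
4444444444444444444444444444444444444444
7777777766666666666655555554444444444444
bbbbbbbbbaaaaaaaaaaa99999875444444444444
ddddddddddddddddddddcccccc96444444444444
ddddddddddddddddddddddddddb7444444444444
ddddddddddddddddddddddddddc8544444444444
ddddddddddddddddddddddddddc9544444444444
ddddddddddeeddddddddddddddca644444444444
dddddddddddddddddddddddddddb744444444444
dddddddddddddddddedddddddddc854444444444
dddddddddcbbcddddddddddddddc954444444444
dddddddcb999abcddddccddddddda64444444444
ddddddca76789abbcccccccdddddc85444444444
dddddca744789aaaabbbbbcdddddc95444444444
ddddca73235678879bbbbbbcddddda6444444444
ddddb7311233444579abbbbcdddddb7444444444
dddc9411112222246799aabcdddddc8444444444
dddc831111112224667889bddddddc9544444444
dddc952111111235667789bddddddca644444444
ddddb9521111123567778acdddddddb744444444

[... 1920 characters left out ...]
eeddedeeeeedff45555555555555
ffffffffffffffffe9657aeedeeeeeeededeeeeee45555555555555
fffffffffffffffffffb6eeddddeeeeeeeddddee845555555555555
ffffffffffffffffffff8eeeeedddddeeeeeeeee455555555555555
ffffffffffffffffffffddeeeeeeedddddeeeeea455555555555555
fffffffffffffffffffffeddddeeeeeddddddee7555555555555555
ffffffffffffffffffffffeddddddeeeeedddee4555555555555555
ffffffffffffffffffffffffdbdddddddeeeffb4555555555555555
ffffffffffffffffffffffffffffffffffffff74555555555555555
fffffffffffffffffffffffffffffffffffffe45555555555555555
fffffffffffffffffffffffffffffffffffffb45555555555555555
fffffffffffffffffffffffffffffffffffff455555555555555555
ffffffffffffffffffffffffffffffffffffe455555555555555555
```

```bash
python3 - <<'E'
from h import *
s=state();A=R.from_euler('xyz',s["ee_rot"],degrees=True);K,Rm,t=cam("wrist"); o=A.inv().apply(-Rm.T@t-s["ee_pos"]); M=Rm@A.as_matrix()
A9=R.from_euler('xyz',[179.9,0,110.8],degrees=True);R9=M@A9.as_matrix().T; t9=-R9@(np.array([625.1423,238.752,179.0527])+A9.apply(o))
sc=cam("scene"); cs=[((K,Rm,t),(320.3,48.3),1),((K,R9,t9),(325.2,154.8),1),(sc,(449.5,211.2),1)]
from scipy.optimize import least_squares
for S in (cs[:2],cs):
  r=least_squares(lambda P:np.concatenate([(proj("",P,c)-p)*w for c,p,w in S]),[609,285,108]); print(r.x.round(1),r.fun.round(1))
print(rows([496.6,261.5,84],R.from_euler('xyz',[180,0,11.8],degrees=True)))
E
```

```text
[614.8 284.2 111. ] [-0.2  0.3  0.3  0.3]
[615.  284.2 109.6] [-0.1  0.4  0.4  0.3  0.3 -0. ]
[-0.0004 -0.0007  0.1525  0.0005  0.      0.0008]
```

```bash
python3 -m jog '0 -0.0007 0.02 0 0 0;0 -0.0007 0.04 0 0 0;0 -0.0007 0.06 0 0 0;0 -0.0007 0.08 0 0 0;0 -0.0007 0.1 0 0 0;0 -0.0007 0.115 0 0 0;0 -0.0007 0.13 0 0 0;0 -0.0007 0.14 0 0 0;0 -0.0007 0.148 0 0 0;0 -0.0007 0.1525 0 0 0;0 -0.0007 0.1525 0 0 0;0 -0.0007 0.1525 0 0 0;0 -0.0007 0.1525 0 0 0;0 -0.0007 0.1525 0 0 0;0 -0.0007 0.1525 0 0 0;0 -0.0007 0.1525 0 0 0'; python3 lens.py w16.png; python3 - <<'E'
from h import *
im,c=shot("scene","s16.png")
for q in("loupe_lens","pin_long_center","stone"): print(q,[(np.round(r["location"],1),round(r["confidence"],2)) for r in tip_of(q,"scene")[:1]])
print(proj("scene",[555,273.8,108],c),proj("scene",[612,284.8,58],c))
print(spot_in("loupe_lens","scene")[:2]); print(tip_of("loupe_lens","wrist")[:1],proj("wrist",[555,273.8,108]))
for n in ("top",):
    shot(n,"t16.png"); print(tip_of("loupe_lens",n)[:1],tip_of("pin_long_center",n)[:1],proj(n,[555,273.8,108]))
print(state()["ee_pos"],state()["time_s"],state()["qvel"].round(2))
E
```

```text
time_s: 27.38
ee_pos: [496.9, 261.6, 84.3]
ee_rot: [180.0, -0.0, 11.9]
force: [0.2, -0.8, -1.9]
gripper_width: 13.8
[496.91587685 261.62913379  84.29434886] [ 1.79971343e+02 -2.59183377e-02  1.18666414e+01] 13.830098752040554 [ 0.2240035  -0.84269227 -1.88639798]
seen (252, 88, 132, 130) [317.3 153.5] [130.  130.7]
lens exp [555.2 273.7 108.5] tool [ 59.5   0.2 -24.2]
tilt -5 (254, 88, 128, 129)
tilt 0 (252, 87, 132, 132)
tilt 5 (249, 87, 137, 135)
loupe_lens [(array([448.4, 193. ]), 0.76)]
pin_long_center [(array([447.5, 222.3]), 0.55)]
stone [(array([441.5, 206.3]), 0.77)]
[445.94846578 193.35088326] [445.97583587 226.98972461]
[{'rect': [432.5, 171.0, 460.3, 203.1], 'confidence': 0.84}]
[{'location': [320.3, 160.0], 'confidence': 0.63}] [317.40255336 155.23004941]
[{'location': [191.0, 219.8], 'confidence': 0.97}] [{'location': [194.0, 199.6], 'confidence': 0.46}] [192.41443929 219.22511414]
[496.80354158 261.54978786  84.0229666 ] 27.8833 [ 0.04  0.    0.01 -0.01 -0.05  0.04]
```

```bash
python3 -c "
from workcell import *
print(job_done()); s=state(); print(s['time_s'],s['ee_pos'],s['gripper_width'])"
```

```text
the job is handed in; nothing more can be done
None
the job is handed in; nothing more can be done
```

I moved the long pin from the middle of the rack into the stage hole and let it go. I then took the magnifier by its handle and handed the job in at about 28 s while holding it still over the stone. No verdict came back.

**Last checks**
- **Lens:** expected at [555.2, 273.7, 108.5] mm, against a target of [555.0, 273.8, 108]. The rim's outline in the wrist picture fits a level lens. The arm was still, and the grip read 13.8 mm on the 14 mm handle.
- **Pin:** it went in without measurable force, and I released it about 1 mm above full depth.

**What failed or disagreed**
- **First grasp missed:** the fingers closed above the pin. The pictures showed the fingertips about 33 mm shorter than the given tool geometry, so I used the observed length from then on.
- **Pin leans:** it tilts about 0.07 rad in the loose hole, away from the stone. Triangulating its top gave 109.6–111 mm instead of 108. I took that as measuring error plus at most 1 mm of real height, and did not confirm it by picture after the final descent.
- **Network readings:** in the scene and wrist pictures the lens reading was 2.5 to 5.6 pixels off my expected position, and in the top picture about 1.5 pixels. I trusted the geometric fit from the wrist camera.

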